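# Walk the dry-block heater back to its place and cover it

### The job

Walk the heavy white dry-block heater ahead over the bench into its yellow-taped place: push on its near face, close to the left and right corners in turn, so that it swings ahead one side at a time (some six degrees each way, two swings or more per side), until it stands square between the tapes with both rear rubber bumpers against the white trunking. Then lift the blue hood by its handle and set it down, without dropping it, over the tubes so that it rests fully down on the heater's deck, and let go. Keep the heater flat on the bench, and leave the tube rack, the wash bottle and the tip box alone.

Things in the scene. Friction and masses are not known exactly. Their poses are not given: they have to be found in the camera images.
- heater: white dry-block tube heater on four rubber feet, loose, about 3 kg (sliding it straight takes about 18 N, a push near a corner some 14 N: it then swings about a point 100 to 150 mm beyond its middle on the other side). Shell 160 mm deep (x) by 190 mm wide (y). Origin: centre of the footprint at bench level; +x to its rear (the trunking), +y to its left. The level deck, 75 mm above the bench, reaches from x = -30 to 80 mm; the tubes' tops are 120 mm above the bench
- near_face (a point): middle of the heater's near face, the upright face to push on: 80 mm before (-x of) the heater's origin, 29 mm above the bench. The face is 190 mm wide along y and upright from 8 to 50 mm above the bench; from its top edge a panel with a red display slopes back up to the deck. Axes as the heater
- bumper_left (a point): tip of the heater's rear left black rubber bumper: 92 mm ahead of the heater's origin (12 mm beyond the shell), 75 mm to its left, 30 mm above the bench. Axes as the heater
- bumper_right (a point): tip of the rear right bumper, likewise 75 mm to the right
- deck (a point): centre of the tube block at deck height: 25 mm ahead (+x) of the heater's origin, 75 mm above the bench. The aluminium block, 84 mm (x) by 120 mm (y), stands 8 mm proud of the deck here; nine tubes are fixed in it, their caps up to 45 mm above the deck and within 33 mm (x) and 48 mm (y) of this centre. Axes as the heater
- place (a point): the parking place: point on the near face of the fixed white bench trunking (800 mm long, 68 mm high), 30 mm above the bench, midway between two yellow tapes that lie flat on the bench and run 200 mm towards the robot, their inner edges 113 mm to either side. +x points into the trunking, +y left along it; trunking and tapes may be turned a few degrees
- hood_handle (a point): middle of the black handle bar of the blue hood, a loose box open below: 138 mm (x of this point) by 102 mm outside, walls 3 mm, 58 mm high, 0.28 kg. Its rim is 88 mm and its top 30 mm below this point. The bar is 80 mm long (x), 14 mm wide and high, with posts under its ends. Put on, its long side lies along the heater's y, either way round; fully down, this point is 88 mm above the deck point
- tube_rack: red rack 196 mm long (x) by 104 mm wide, with capped tubes, 96 mm high, 0.9 kg; origin under its centre. Leave alone. It and the hood stand one to each side of the heater, either way round
- wash_bottle: white wash bottle with a blue cap and spout, 68 mm across, about 195 mm high; origin under its centre. Leave alone
- tip_box: blue box with a pale lid, 122 x 87 mm, 70 mm high; origin under its centre. Leave alone
Things that resemble listed ones, but are neither listed nor needed, are in the scene too. What is shaped like the part that bears hood_handle but green or turquoise is not meant.

How it is judged:
On the way, in this order (a step that is already met when the one before it is completed fails the run):
1. the heater's left side swung ahead: left bumper at least 11 mm ahead of the right (measured square to the trunking) (((x of bumper_left in the frame of place above -0.1055 m and x of bumper_right in the frame of place below -0.112 m) or (x of bumper_left in the frame of place above -0.101 m and x of bumper_right in the frame of place below -0.1075 m) or (x of bumper_left in the frame of place above -0.0965 m and x of bumper_right in the frame of place below -0.103 m) or (x of bumper_left in the frame of place above -0.092 m and x of bumper_right in the frame of place below -0.0985 m) or (x of bumper_left in the frame of place above -0.0875 m and x of bumper_right in the frame of place below -0.094 m) or (x of bumper_left in the frame of place above -0.083 m and x of bumper_right in the frame of place below -0.0895 m) or (x of bumper_left in the frame of place above -0.0785 m and x of bumper_right in the frame of place below -0.085 m) or (x of bumper_left in the frame of place above -0.074 m and x of bumper_right in the frame of place below -0.0805 m) or (x of bumper_left in the frame of place above -0.0695 m and x of bumper_right in the frame of place below -0.076 m) or (x of bumper_left in the frame of place above -0.065 m and x of bumper_right in the frame of place below -0.0715 m) or (x of bumper_left in the frame of place above -0.0605 m and x of bumper_right in the frame of place below -0.067 m) or (x of bumper_left in the frame of place above -0.056 m and x of bumper_right in the frame of place below -0.0625 m) or (x of bumper_left in the frame of place above -0.0515 m and x of bumper_right in the frame of place below -0.058 m) or (x of bumper_left in the frame of place above -0.047 m and x of bumper_right in the frame of place below -0.0535 m) or (x of bumper_left in the frame of place above -0.0425 m and x of bumper_right in the frame of place below -0.049 m) or (x of bumper_left in the frame of place above -0.038 m and x of bumper_right in the frame of place below -0.0445 m) or (x of bumper_left in the frame of place above -0.0335 m and x of bumper_right in the frame of place below -0.04 m) or (x of bumper_left in the frame of place above -0.029 m and x of bumper_right in the frame of place below -0.0355 m) or (x of bumper_left in the frame of place above -0.0245 m and x of bumper_right in the frame of place below -0.031 m) or (x of bumper_left in the frame of place above -0.02 m and x of bumper_right in the frame of place below -0.0265 m) or (x of bumper_left in the frame of place above -0.0155 m and x of bumper_right in the frame of place below -0.022 m) or (x of bumper_left in the frame of place above -0.011 m and x of bumper_right in the frame of place below -0.0175 m) or (x of bumper_left in the frame of place above -0.0065 m and x of bumper_right in the frame of place below -0.013 m) or (x of bumper_left in the frame of place above -0.002 m and x of bumper_right in the frame of place below -0.0085 m))), for 0.1 s.
2. then its right side swung ahead: right bumper at least 11 mm ahead of the left (((x of bumper_right in the frame of place above -0.1055 m and x of bumper_left in the frame of place below -0.112 m) or (x of bumper_right in the frame of place above -0.101 m and x of bumper_left in the frame of place below -0.1075 m) or (x of bumper_right in the frame of place above -0.0965 m and x of bumper_left in the frame of place below -0.103 m) or (x of bumper_right in the frame of place above -0.092 m and x of bumper_left in the frame of place below -0.0985 m) or (x of bumper_right in the frame of place above -0.0875 m and x of bumper_left in the frame of place below -0.094 m) or (x of bumper_right in the frame of place above -0.083 m and x of bumper_left in the frame of place below -0.0895 m) or (x of bumper_right in the frame of place above -0.0785 m and x of bumper_left in the frame of place below -0.085 m) or (x of bumper_right in the frame of place above -0.074 m and x of bumper_left in the frame of place below -0.0805 m) or (x of bumper_right in the frame of place above -0.0695 m and x of bumper_left in the frame of place below -0.076 m) or (x of bumper_right in the frame of place above -0.065 m and x of bumper_left in the frame of place below -0.0715 m) or (x of bumper_right in the frame of place above -0.0605 m and x of bumper_left in the frame of place below -0.067 m) or (x of bumper_right in the frame of place above -0.056 m and x of bumper_left in the frame of place below -0.0625 m) or (x of bumper_right in the frame of place above -0.0515 m and x of bumper_left in the frame of place below -0.058 m) or (x of bumper_right in the frame of place above -0.047 m and x of bumper_left in the frame of place below -0.0535 m) or (x of bumper_right in the frame of place above -0.0425 m and x of bumper_left in the frame of place below -0.049 m) or (x of bumper_right in the frame of place above -0.038 m and x of bumper_left in the frame of place below -0.0445 m) or (x of bumper_right in the frame of place above -0.0335 m and x of bumper_left in the frame of place below -0.04 m) or (x of bumper_right in the frame of place above -0.029 m and x of bumper_left in the frame of place below -0.0355 m) or (x of bumper_right in the frame of place above -0.0245 m and x of bumper_left in the frame of place below -0.031 m) or (x of bumper_right in the frame of place above -0.02 m and x of bumper_left in the frame of place below -0.0265 m) or (x of bumper_right in the frame of place above -0.0155 m and x of bumper_left in the frame of place below -0.022 m) or (x of bumper_right in the frame of place above -0.011 m and x of bumper_left in the frame of place below -0.0175 m) or (x of bumper_right in the frame of place above -0.0065 m and x of bumper_left in the frame of place below -0.013 m) or (x of bumper_right in the frame of place above -0.002 m and x of bumper_left in the frame of place below -0.0085 m))), for 0.1 s.
3. the heater stands home: both bumpers within 7 mm of the trunking, centred between the tapes within 18 mm, at rest, the hood not yet on it (x of each of bumper_left, bumper_right in the frame of place above -0.007 m and y of heater in the frame of place between -0.018 and 0.018 m and linear speed of heater below 0.01 m/s and horizontal distance between hood_handle and deck above 0.08 m), for 0.2 s.
At the end, for the whole second after the job is handed in: Both bumpers are within 7 mm of the trunking, the heater is flat and within 18 mm of the middle between the tapes; the hood is upright, released and at rest over the tubes, within 10 mm of the block's centre and fully down on the deck (within 3 mm) (x of each of bumper_left, bumper_right in the frame of place above -0.007 m and y of heater in the frame of place between -0.018 and 0.018 m and horizontal distance between hood_handle and deck below 0.01 m and z of hood_handle in the frame of deck between 0.084 and 0.091 m and angle between hood_handle's own z axis and vertical below 0.04 rad and angle between heater's own z axis and vertical below 0.03 rad and linear speed of each of hood, heater below 0.01 m/s); the robot touches nothing.
It fails at once if the heater is tipped by more than 6 degrees (angle between heater's own z axis and vertical above 0.105 rad).
It fails at once if the tube rack is moved by more than 20 mm (distance of tube_rack from where it was at the start of the episode above 0.02 m).
It fails at once if the wash bottle is moved by more than 20 mm or knocked over (distance of wash_bottle from where it was at the start of the episode above 0.02 m or angle between wash_bottle's own z axis and vertical above 0.3 rad).
It fails at once if the tip box is moved by more than 20 mm (distance of tip_box from where it was at the start of the episode above 0.02 m).
It fails at once if the hood is dropped (falls free at more than 0.4 m/s, a drop of about 8 mm) (linear speed of hood above 0.4 m/s and contact force between each of the arm, the fingers and hood below 0.05 N).
It also fails if it takes over 70 s, if anything falls off the work surface, if the arm or the gripper's body presses on something with over 40 N, if the wrist force passes 120 N, or if a joint passes its speed limit or range.

### The arm

A 6-joint arm with a two-finger parallel gripper is mounted at the origin on the work surface. World frame = base frame: x ahead of the robot, y to its left, z up, the work surface at z = 0. Lengths are in m, angles in rad, forces in N, time in s.
With the tool pointing down it reaches from about 0.35 to 0.975 m from the base axis. Payload 4.9 kg.
Tool frame: the origin (TCP) lies at the very end of the fingers, on their centre line; the grasp point (between the pads) lies 19 mm behind it; z points along the fingers, y is the line along which they close (so a half turn about z gives the same grasp; the last joint's range is limited). The gripper opens to 85 mm and grips with 20 to 120 N. Pads are 22 mm wide; open, the fingers measure 114 mm over their backs; the gripper's body (76 mm by 85 mm) begins 54 mm behind the grasp point. The pads swing forward as they close: fully open they stand 13 mm farther back than shut.
Start: joints at [1.174, 0.053, 1.613, -0, 1.476, -0.119], TCP at [0.171, 0.601, 0.231] pointing down, gripper open.
Joint ranges: [-3.01, 3.01], [-1.01, 2.22], [0.06, 2.58], [-1.02, 4.17], [0.09, 2.62], [-3.14, 3.14]. Speed limits (rad/s): [2.57, 2.57, 3.14, 3.14, 3.14, 3.14].

### API

Orientations are given as a rotation vector (axis times angle).
In Python, from station import * gives the robot as it stands.
- The arm moves only by the shell command python3 -m crank 'ROWS' [OPENING] [FORCE]. ROWS is JSON, a list of rows, each an object with "offset": the shift along the tool's x, y, z in m, a list of three; "twist": the turn, a rotation vector about the tool's x, y, z in degrees, a list of three. In form: [{"offset": [x, y, z], "twist": [rx, ry, rz]}, ...]. A call has 1 to 20 rows; each row is the pose to reach, as a shift and turn from the pose commanded when the call began, along the tool's axes at that moment; what a row does not reach only later rows make up. A row lasts 1/8 s, in which the tool goes at most 62.5 mm and 10.7 degrees, less where a joint would pass 70% of its speed; a pose out of reach is approached as far as the arm can. A call with a gripper value outside its range is refused whole. OPENING is the opening, from 0 (shut) to 1 (fully open), set as the call begins (- or left out, the last holds). The fingers move at their own pace and stop on an object; FORCE is the grip in N (left out, the last holds). Time passes only in rows, so rows that repeat a pose let the fingers close. It gives the time, the measured TCP pose, the force, the opening and the grip force at its end, in the units of the state.
- get_obs(): the state, without advancing time (a new reading comes with each control period).
- get_image(name): name is "scene" or "top" or "wrist"; returns the picture (384x512x3 uint8, red, green, blue); there is no depth.
- get_calibration(name): a dict with "intrinsics" (3x3 intrinsics, pixels), "world_from_camera" (4x4, takes a point from camera to world coordinates); the wrist camera has in their place "tool_from_camera" (4x4, takes a point from camera to tool coordinates, whose origin is the TCP and whose axes are the flange's). Camera axes: x right, y up, looking along -z (the intrinsics and any distortion apply to the point x, -y, -z); pixel columns grow to the right and rows downward; lengths in m; the calibration is good to about 2 mm. A picture is of the moment at which its call begins: read the wrist's pose just before it. get_calibration takes no time and is no camera call.
- finish_job(): hands the job in; it is judged then, once.
Trained networks look in the newest picture that a camera, given by its name, has taken for a name from the list of things; names that differ only in an ending like _2 or _b are one class to them, and where a whole thing is asked for, a point or a joint stands for the part that bears it (a point fixed in the world has none). Each returns a list of dicts, best first, with "confidence" (0 to 1); they miss things now and then, are a little off and sometimes report something else, mostly with a low value. They report only what shows in the picture. A call takes as long as a camera call. They do not tell look-alikes from the thing itself.
- cut_out(query, camera): "region" (384x512 bool, what is visible of it) and "rect" ([centre column, centre row, width, height] in pixels, round what is visible of it).
The state is a dict: "t": time; "q": joint angles; "dq": joint speeds; "effort": joint torques, N m; "tool_pos": TCP position; "tool_rot": TCP orientation; "contact_force": force on the tool from outside, world axes, zero at the start; "wrist_torque": the same for the moment, N m; "opening": finger opening in m; "grip_force": force on a finger pad.
Only numpy, scipy, OpenCV 4.12 (cv2) and the standard library are available. Lean on these libraries where they do the work, as an engineer would, in place of code of your own. Each camera call takes 0.05 s, during which the arm holds its last target. There are 200 camera calls.

## Working session

There is one attempt and no reset: what is moved stays moved. The work goes in short steps, Python scripts to look and compute and a shell command to move; the robot and the scene stay as the last step left them, time stands still between calls to the robot, and variables do not carry over. Pictures are saved under pics/ and viewed, at most 12 in all, crops included, and the job is handed in when it is done.

```bash
ls; mkdir -p pics
python3 - <<'E'
from station import *
import cv2, numpy as np
o=get_obs(); print(o['t'],o['tool_pos'],o['tool_rot'],o['opening'])
for c in ("scene","top"):
    im=get_image(c); cv2.imwrite(f"pics/{c}0.png",cv2.cvtColor(im,cv2.COLOR_RGB2BGR))
    k=get_calibration(c); print(c,k)
    for q in ("heater","hood_handle","tube_rack","wash_bottle","tip_box"):
        for d in cut_out(q,c)[:3]: print(q,round(d['confidence'],2),np.round(d['rect']))
print(get_calibration("wrist"))
E
```

```text
pics
0.0 [0.1711487  0.60045238 0.23003879] [-0.43488704 -3.11076987  0.0031788 ] 0.08548578868781259
scene {'intrinsics': array([[424.70461871,   0.        , 256.50278855],
       [  0.        , 424.70461871, 189.46945609],
       [  0.        ,   0.        ,   1.        ]]), 'world_from_camera': array([[ 0.27307623, -0.54732595,  0.79111547,  1.48480034],
       [ 0.96198663,  0.15821363, -0.22259868, -0.28722471],
       [-0.00333122,  0.82182891,  0.56972462,  0.7625924 ],
       [ 0.        ,  0.        ,  0.        ,  1.        ]])}
heater 0.77 [286. 202.  81.  52.]
hood_handle 0.87 [198. 179.  54.  47.]
hood_handle 0.79 [132. 183.  57.  45.]
hood_handle 0.77 [155. 220.  57.  54.]
tube_rack 0.62 [354. 177.  64.  58.]
wash_bottle 0.86 [410. 156.  33.  65.]
tip_box 0.65 [ 80. 226.  50.  42.]
top {'intrinsics': array([[385.80752595,   0.        , 258.45662542],
       [  0.        , 385.80752595, 185.01520993],
       [  0.        ,   0.        ,   1.        ]]), 'world_from_camera': array([[-0.01045914,  0.98803348, -0.15388452,  0.32995452],
       [-0.99972667, -0.00711433,  0.
[... 313 characters left out ...]
 [171. 197.  38.  59.]
tube_rack 0.61 [111. 189.  30.  20.]
wash_bottle 0.93 [111. 190.  32.  24.]
tip_box 0.84 [399. 193.  37.  40.]
tip_box 0.28 [240. 181.  61.  49.]
{'intrinsics': array([[273.84750836,   0.        , 255.37500895],
       [  0.        , 273.84750836, 191.97746812],
       [  0.        ,   0.        ,   1.        ]]), 'tool_from_camera': array([[-3.84675257e-04,  9.54461509e-01,  2.98333838e-01,
         7.67963606e-02],
       [ 9.99999916e-01,  3.24621419e-04,  2.50848430e-04,
        -7.08114328e-04],
       [ 1.42579617e-04,  2.98333910e-01, -9.54461554e-01,
        -1.43069065e-01],
       [ 0.00000000e+00,  0.00000000e+00,  0.00000000e+00,
         1.00000000e+00]])}
```

Run:
```python
import cv2
a=cv2.imread("pics/top0.png")[80:300,70:450]; cv2.imwrite("pics/topc.png",cv2.resize(a,(760,440),interpolation=cv2.INTER_CUBIC))
a=cv2.imread("pics/scene0.png"); cv2.imwrite("pics/scenec.png",cv2.resize(a[80:305,50:450],(800,450),interpolation=cv2.INTER_CUBIC))
```

```text
(no output)
```

View pics/topc.png

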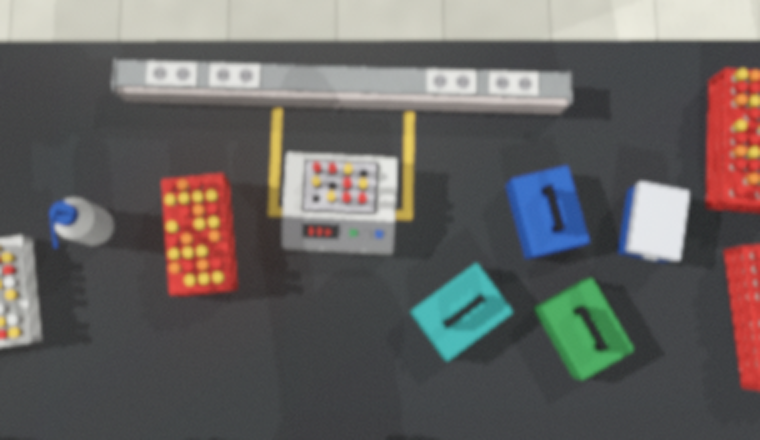

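View pics/scenec.png

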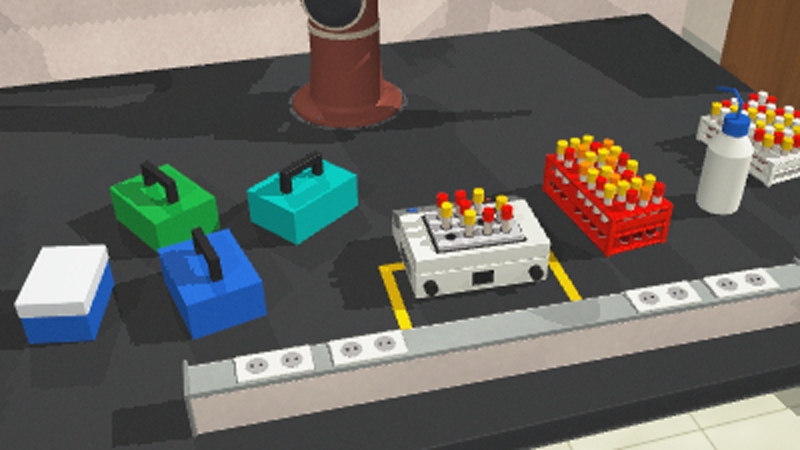

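The top view (crop = 2×, offset 70,80) shows the heater at about (340,200), short of the trunking. Tapes are at columns 277 and 408, and the blue hood is at (548,212) on the right. The rack is to the left, and the green and turquoise look-alikes are at (585,330) and (462,312). The scene view agrees.

```bash
cat > h.py <<'E'
from station import *
import cv2, numpy as np
def ray(cam,uv,M=None):
    k=get_calibration(cam); K=k['intrinsics']; M=k['world_from_camera'] if M is None else M
    uv=np.atleast_2d(np.asarray(uv,float)); d=np.c_[(uv[:,0]-K[0,2])/K[0,0],-(uv[:,1]-K[1,2])/K[1,1],-np.ones(len(uv))]@M[:3,:3].T
    return M[:3,3],d
def onz(cam,uv,z,M=None):
    o,d=ray(cam,uv,M); return o+d*((z-o[2])/d[:,2])[:,None]
def proj(cam,P,M=None):
    k=get_calibration(cam); K=k['intrinsics']; M=k['world_from_camera'] if M is None else M
    p=(np.atleast_2d(P)-M[:3,3])@M[:3,:3]; return np.c_[K[0,2]-K[0,0]*p[:,0]/p[:,2],K[1,2]+K[1,1]*p[:,1]/p[:,2]]
def wristM(o):
    T=np.eye(4);T[:3,:3]=cv2.Rodrigues(np.array(o['tool_rot'],float))[0];T[:3,3]=o['tool_pos']
    return T@get_calibration('wrist')['tool_from_camera']
E
python3 - <<'E'
from h import *
np.set_printoptions(precision=4,suppress=True)
im=cv2.cvtColor(cv2.imread("pics/top0.png"),cv2.COLOR_BGR2HSV)
m=cv2.inRange(im,(20,120,110),(35,255,255))
m[:134]=0;m[183:]=0
for a,b in((200,213),(268,281)):
    L=[];
    for r in range(138,180):
        c=np.where(m[r,a:b])[0]
        if len(c)>2: L.append((c.mean()+a,r))
    P=onz("top",L,0); f=np.polyfit(P[:,0],P[:,1],1,); print("tape",f,P[0],P[-1],"y at .6/.7",np.polyval(f,[.6,.7]),len(L), np.std(P[:,1]-np.polyval(f,P[:,0])))
# trunking: rows of steps
g=cv2.imread("pics/top0.png").astype(int)
for c in (150,190,230,270,300,340): print(c,[tuple(g[r,c]) [0] if 0 else int(g[r,c].sum()) for r in range(108,138)])
cr=np.array
H=[(287,152),(397,156)];F=[(282,249),(393,254)]
f=lambda L:np.array(L)/2+[70,80]
print("deck rear",onz("top",f(H),.075)); print("face top",onz("top",f(F),.05))
print("hood handle bar ends",onz("top",f([(545,187),(557,236)]),.088))
print("hood top corners",onz("top",f([(508,180),(569,166),(589,243),(530,258)]),.058))
print("bottle",onz("top",f([(64,212)]),.19),"rack",onz("top",f([(162,178),(226,173),(237,290),(170,296)]),.09),"tip",onz("top",f([(637,181),(689,188),(680,261),(626,252)]),.07))
print("teal",onz("top",f([(412,313),(478,264),(513,312),(447,361)]),.058))
E
```

```text
tape [-0.0407  0.204 ] [0.7193 0.1756 0.    ] [0.5671 0.1813 0.    ] y at .6/.7 [0.1796 0.1755] 42 0.0006883552754742944
tape [-0.0378 -0.0403] [ 0.7182 -0.0682  0.    ] [ 0.5654 -0.062   0.    ] y at .6/.7 [-0.063  -0.0667] 42 0.0005250375496710343
150 [247, 302, 448, 573, 619, 597, 547, 518, 505, 515, 541, 589, 634, 632, 575, 507, 520, 538, 495, 401, 335, 318, 292, 251, 204, 199, 212, 216, 211, 211]
190 [245, 246, 292, 434, 579, 651, 652, 614, 570, 550, 556, 588, 628, 653, 642, 583, 521, 523, 539, 494, 398, 337, 315, 296, 253, 206, 203, 208, 213, 213]
230 [239, 236, 241, 254, 325, 424, 484, 499, 492, 483, 480, 476, 480, 480, 481, 480, 468, 469, 515, 550, 517, 422, 350, 330, 310, 273, 218, 202, 211, 214]
270 [233, 234, 230, 228, 251, 321, 437, 509, 527, 527, 527, 524, 524, 521, 526, 525, 520, 515, 506, 544, 583, 562, 486, 418, 392, 369, 317, 246, 221, 231]
300 [221, 226, 220, 219, 227, 262, 414, 574, 642, 626, 571, 520, 497, 504, 531, 583, 634, 649, 603, 545, 562, 588, 553, 468, 410, 394, 367, 308, 228, 196]
340 [207, 203, 202, 203, 205, 204, 223, 304, 421, 490, 507, 504, 508, 508, 506, 509, 512, 521, 522, 511, 506, 551, 592, 568, 485, 416, 391, 363, 306, 222]
deck rear [[ 0.6342  0.1478  0.075 ]
 [ 0.626  -0.0413  0.075 ]]
face top [[ 0.4695  0.1575  0.05  ]
 [ 0.4592 -0.0332  0.05  ]]
hood handle bar ends [[ 0.5677 -0.2918  0.088 ]
 [ 0.4836 -0.3085  0.088 ]]
hood top corners [[ 0.5861 -0.235   0.058 ]
 [ 0.6103 -0.3431  0.058 ]
 [ 0.4746 -0.3711  0.058 ]
 [ 0.4496 -0.2679  0.058 ]]
bottle [[0.5146 0.4782 0.19  ]] rack [[0.587  0.356  0.09  ]
 [0.5949 0.2488 0.09  ]
 [0.3979 0.2269 0.09  ]
 [0.3891 0.3366 0.09  ]] tip [[ 0.5805 -0.4568  0.07  ]
 [ 0.5676 -0.5468  0.07  ]
 [ 0.4412 -0.522   0.07  ]
 [ 0.4574 -0.4302  0.07  ]]
teal [[ 0.3581 -0.0636  0.058 ]
 [ 0.4401 -0.1781  0.058 ]
 [ 0.3581 -0.2351  0.058 ]
 [ 0.2777 -0.121   0.058 ]]
```

```bash
cat >> h.py <<'E'
PSI=-0.039
def place():
    T=onz("top",[(150,131.3),(190,132.5),(230,133.5),(270,134.7),(340,136.6)],0)
    f=np.polyfit(T[:,1],T[:,0],1); y=0.0532; return np.array([np.polyval(f,y),y]),f[0]
def goto(x,y,z,yaw,o=None):   # tool y axis at yaw from world y, pointing down
    o=o or get_obs(); R=cv2.Rodrigues(np.array(o['tool_rot'],float))[0]
    c,s=np.cos(yaw),np.sin(yaw); G=np.array([[-c,-s,0],[-s,c,0],[0,0,-1]])
    off=R.T@(np.array([x,y,z])-o['tool_pos']); tw=np.degrees(cv2.Rodrigues(R.T@G)[0].ravel())
    print("offset",np.round(off,4),"twist",np.round(tw,2))
E
python3 - <<'E'
from h import *
print(place())
goto(.425,.139,.23,PSI);
E
```

```text
(array([0.73444097, 0.0532    ]), np.float64(0.0330611942256115))
offset [-0.3706 -0.3748  0.0013] twist [  0.    -0.   -13.68]
```

```bash
python3 -m crank '[{"offset":[-0.37,-0.375,0],"twist":[0,0,-13.7]},{"offset":[-0.37,-0.375,0],"twist":[0,0,-13.7]},{"offset":[-0.37,-0.375,0],"twist":[0,0,-13.7]},{"offset":[-0.37,-0.375,0],"twist":[0,0,-13.7]},{"offset":[-0.37,-0.375,0],"twist":[0,0,-13.7]},{"offset":[-0.37,-0.375,0],"twist":[0,0,-13.7]},{"offset":[-0.37,-0.375,0],"twist":[0,0,-13.7]},{"offset":[-0.37,-0.375,0],"twist":[0,0,-13.7]},{"offset":[-0.37,-0.375,0],"twist":[0,0,-13.7]},{"offset":[-0.37,-0.375,0],"twist":[0,0,-13.7]},{"offset":[-0.37,-0.375,0.1],"twist":[0,0,-13.7]},{"offset":[-0.37,-0.375,0.1],"twist":[0,0,-13.7]}]' 0
python3 - <<'E'
from h import *
o=get_obs(); print(o['t'],o['tool_pos'],o['opening'],o['contact_force'])
im=get_image("wrist"); cv2.imwrite("pics/w1.png",cv2.cvtColor(im,cv2.COLOR_RGB2BGR))
goto(.428,.139,.022,PSI)
E
```

```text
t: 2.1
tool_pos: [0.4229, 0.1398, 0.129]
tool_rot: [-0.059, -3.139, -0.0]
contact_force: [-0.4, 0.0, -0.5]
opening: -0.0002
grip_force: 0.0
2.1 [0.42288983 0.13981828 0.1289929 ] -0.00017868842135303862 [-0.43575074  0.01376387 -0.46392349]
offset [-0.0095  0.0002  0.1017] twist [-0.09 -0.61  0.09]
```

View pics/w1.png

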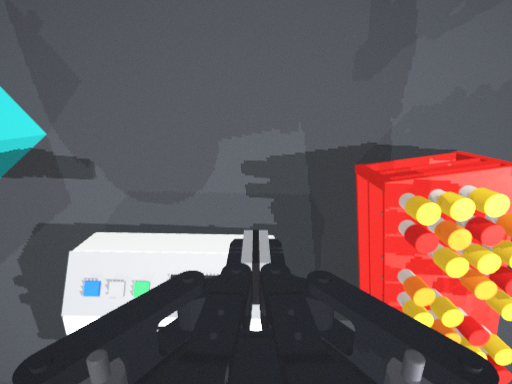

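The wrist view shows the heater's near-face edge at rows 233-250 (columns 70-275). The fingers sit by its left corner and the rack is clear at column 357.

```bash
python3 - <<'E'
from h import *
M=wristM(get_obs())
print(onz("wrist",[(100,234),(225,236)],.05,M),onz("wrist",[(75,249),(228,251)],.05,M))
E
python3 -m crank '[{"offset":[-0.008,0,0.05],"twist":[0,-0.6,0]},{"offset":[-0.008,0,0.105],"twist":[0,-0.6,0]},{"offset":[-0.008,0,0.105],"twist":[0,-0.6,0]}]'
```

```text
[[0.44274788 0.00229232 0.05      ]
 [0.44866649 0.11098867 0.05      ]] [[ 0.45639051 -0.0228111   0.05      ]
 [ 0.46334615  0.11263242  0.05      ]]
t: 2.52
tool_pos: [0.4281, 0.139, 0.0228]
tool_rot: [0.059, 3.141, -0.003]
contact_force: [-0.5, -0.6, -0.2]
opening: 0.0001
grip_force: 0.0
```

```bash
python3 -m crank '[{"offset":[-0.010,0,0]},{"offset":[-0.016,0,0]},{"offset":[-0.020,0,0]},{"offset":[-0.024,0,0]},{"offset":[-0.028,0,0]},{"offset":[-0.032,0,0]},{"offset":[-0.036,0,0]}]' || python3 -m crank '[{"offset":[-0.010,0,0],"twist":[0,0,0]},{"offset":[-0.016,0,0],"twist":[0,0,0]},{"offset":[-0.020,0,0],"twist":[0,0,0]},{"offset":[-0.024,0,0],"twist":[0,0,0]},{"offset":[-0.028,0,0],"twist":[0,0,0]},{"offset":[-0.032,0,0],"twist":[0,0,0]},{"offset":[-0.036,0,0],"twist":[0,0,0]}]'
```

```text
t: 3.4
tool_pos: [0.464, 0.1372, 0.0258]
tool_rot: [-0.061, -3.138, 0.002]
contact_force: [-21.9, 0.5, 15.3]
opening: -0.0001
grip_force: 10.9invalid input at $[0]: expected keys offset, twist
```

Run:
```python
from h import *
o=get_obs(); print(o['t'],o['tool_pos'],o['contact_force'],o['wrist_torque'])
b=get_image("scene")[110:270,220:420]; a=get_image("top")[110:250,150:330]
v=np.hstack([cv2.resize(a,(450,400),interpolation=2)[:, :],cv2.resize(b,(350,400),interpolation=2)])
cv2.imwrite("pics/p1.png",cv2.cvtColor(v,cv2.COLOR_RGB2BGR))
```

```text
3.4 [0.46398995 0.1371856  0.02583125] [-21.88869497   0.47362968  15.28065646] [-0.11414157  3.37019021 -0.07509252]
```

View pics/p1.png

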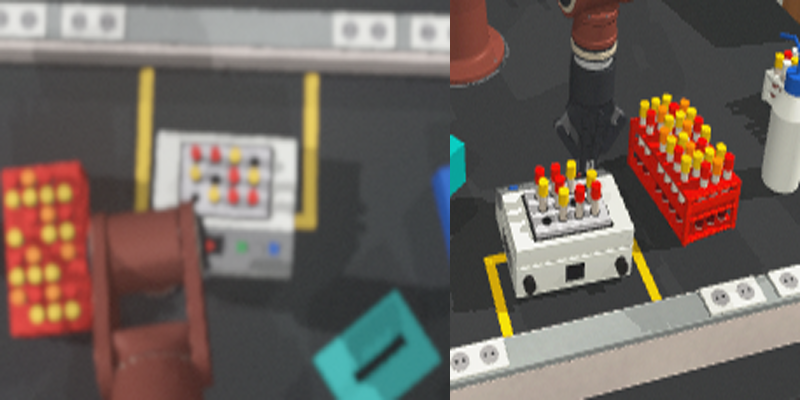

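The heater has barely moved. An upward reaction on the tool suggests it is also pressing down, so I'll back off and push a bit higher.

```bash
python3 -m crank '[{"offset":[0.012,0,0],"twist":[0,0,0]},{"offset":[0.012,0,-0.014],"twist":[0,0,0]},{"offset":[0.012,0,-0.014],"twist":[0,0,0]}]'; python3 -m crank '[{"offset":[-0.006,0,0],"twist":[0,0,0]},{"offset":[-0.011,0,0],"twist":[0,0,0]},{"offset":[-0.015,0,0],"twist":[0,0,0]}]'; python3 -m crank '[{"offset":[-0.004,0,0],"twist":[0,0,0]},{"offset":[-0.008,0,0],"twist":[0,0,0]}]'
```

```text
t: 3.88
tool_pos: [0.458, 0.1379, 0.0426]
tool_rot: [0.06, 3.126, 0.001]
contact_force: [0.5, 0.1, -0.4]
opening: -0.0005
grip_force: 0.0
t: 4.25
tool_pos: [0.4643, 0.1374, 0.0395]
tool_rot: [-0.061, -3.13, 0.001]
contact_force: [-33.0, 0.7, 27.5]
opening: 0.0002
grip_force: 16.5
t: 4.5
tool_pos: [0.4707, 0.139, 0.0392]
tool_rot: [-0.062, -3.127, -0.005]
contact_force: [-30.4, 9.5, 23.0]
opening: 0.0004
grip_force: 15.9
```

```bash
python3 -m crank '[{"offset":[-0.003,0,-0.002],"twist":[0,0,0]},{"offset":[-0.006,0,-0.003],"twist":[0,0,0]}]'
```

```text
t: 4.75
tool_pos: [0.4783, 0.1387, 0.0398]
tool_rot: [-0.061, -3.134, -0.006]
contact_force: [-13.0, 10.0, -3.3]
opening: -0.0001
grip_force: 7.0
```

```bash
cat >> h.py <<'E'
def heater():
    im=get_image("top"); r=cut_out("heater","top"); return im,r
E
python3 - <<'E'
from h import *
im=get_image("top"); cv2.imwrite("pics/t2.png",cv2.cvtColor(im,cv2.COLOR_RGB2BGR))
g=im.astype(int).sum(2)
# rear deck edge: dark->white going down, per column
L=[]
for c in range(216,268,3):
    col=g[138:175,c]; d=np.diff(col); i=int(np.argmax(d)); L.append((c,138+i+.5+0*c)); 
P=onz("top",L,.075); print(np.round(np.c_[L,P[:,:2]],3).tolist()); print(np.polyfit(P[:,1],P[:,0],1))
E
```

```text
[[216.0, 151.5, 0.65, 0.139], [219.0, 151.5, 0.65, 0.129], [222.0, 151.5, 0.65, 0.119], [225.0, 152.5, 0.646, 0.108], [228.0, 152.5, 0.646, 0.098], [231.0, 152.5, 0.646, 0.088], [234.0, 153.5, 0.643, 0.077], [237.0, 153.5, 0.643, 0.067], [240.0, 154.5, 0.639, 0.057], [243.0, 154.5, 0.639, 0.046], [246.0, 154.5, 0.639, 0.036], [249.0, 155.5, 0.635, 0.026], [252.0, 155.5, 0.635, 0.015], [255.0, 155.5, 0.635, 0.005], [258.0, 155.5, 0.635, -0.005], [261.0, 156.5, 0.631, -0.016], [264.0, 156.5, 0.631, -0.026], [267.0, 157.5, 0.628, -0.036]]
[0.1240599  0.63368605]
```

```bash
python3 -m crank '[{"offset":[-0.003,0,-0.001],"twist":[0,0,0]},{"offset":[-0.005,0,-0.001],"twist":[0,0,0]},{"offset":[-0.005,0,-0.001],"twist":[0,0,0]}]'; python3 -m crank '[{"offset":[0.025,0,0.005],"twist":[0,0,0]},{"offset":[0.035,0,0.005],"twist":[0,0,0]}]'
cat >> h.py <<'E'
def edge(z=.075,lo=125):
    im=get_image("top"); g=cv2.GaussianBlur(im,(3,1),0).astype(float).sum(2); L=[]
    for c in range(214,272,2):
        col=g[lo:175,c]; b=g[lo:,c]
        # first rise through mid level to white shell (>560)
        d=np.diff(g[138:175,c]); i=int(np.argmax(d)); s=d[max(i-1,0):i+2]; sub=(s*np.arange(-1,len(s)-1)).sum()/s.sum() if len(s)==3 else 0
        L.append((c,138+i+.5+sub))
    P=onz("top",L,z); f=np.polyfit(P[:,1],P[:,0],1)
    for _ in range(3):
        e=abs(P[:,0]-np.polyval(f,P[:,1])); k=e<max(.003,np.median(e)*2); f=np.polyfit(P[k,1],P[k,0],1)
    pl,_s=place()
    y=np.array([.055]); xe=np.polyval(f,.055)
    th=-np.arctan(f[0]); rel=th-PSI
    c=np.array([xe+.012,.055])  # bumper line mid
    bx=(c-pl)@[np.cos(PSI),np.sin(PSI)]
    print("rel yaw deg %.2f mid bumper x %.4f left %.4f right %.4f"%(np.degrees(rel),bx,bx-.075*np.sin(rel),bx+.075*np.sin(rel)), "n",k.sum())
    return im
E
python3 - <<'E'
from h import *
im=edge(); cv2.imwrite("pics/t3.png",cv2.cvtColor(im,cv2.COLOR_RGB2BGR))
goto(.438,-.012,.04,PSI); o=get_obs(); print(o['tool_pos'])
E
```

```text
t: 5.18
tool_pos: [0.4839, 0.1377, 0.0401]
tool_rot: [-0.061, -3.136, -0.003]
contact_force: [-9.5, 6.3, -5.6]
opening: -0.0002
grip_force: 5.0
t: 5.42
tool_pos: [0.454, 0.1377, 0.0385]
tool_rot: [0.06, 3.133, -0.001]
contact_force: [-0.4, -0.8, 0.8]
opening: 0.0003
grip_force: 0.0
rel yaw deg -5.56 mid bumper x -0.0773 left -0.0701 right -0.0846 n 28
offset [ 0.0099 -0.1502 -0.0012] twist [-0.02  0.49  0.03]
[0.4536743  0.1377411  0.03880919]
```

```bash
python3 -m crank '[{"offset":[0.01,-0.05,0.0],"twist":[0,0,0]},{"offset":[0.01,-0.11,0.0],"twist":[0,0,0]},{"offset":[0.008,-0.147,0],"twist":[0,0.5,0]},{"offset":[0.008,-0.147,0],"twist":[0,0.5,0]},{"offset":[0.008,-0.147,0],"twist":[0,0.5,0]}]'; python3 -m crank '[{"offset":[-0.008,0,-0.001],"twist":[0,0,0]},{"offset":[-0.013,0,-0.002],"twist":[0,0,0]},{"offset":[-0.017,0,-0.003],"twist":[0,0,0]},{"offset":[-0.021,0,-0.005],"twist":[0,0,0]},{"offset":[-0.025,0,-0.007],"twist":[0,0,0]},{"offset":[-0.029,0,-0.009],"twist":[0,0,0]}]'
```

```text
t: 6.1
tool_pos: [0.4422, -0.0088, 0.0399]
tool_rot: [0.062, 3.138, 0.0]
contact_force: [0.5, 0.1, 0.2]
opening: 0.0002
grip_force: 0.0
t: 6.85
tool_pos: [0.4643, -0.0097, 0.0447]
tool_rot: [-0.059, -3.127, 0.0]
contact_force: [-10.4, -3.8, -6.4]
opening: 0.0002
grip_force: 5.2
```

```bash
python3 -m crank '[{"offset":[-0.004,0,0.001],"twist":[0,0,0]},{"offset":[-0.008,0,0.002],"twist":[0,0,0]},{"offset":[-0.012,0,0.003],"twist":[0,0,0]},{"offset":[-0.016,0,0.003],"twist":[0,0,0]},{"offset":[-0.020,0,0.003],"twist":[0,0,0]}]'; python3 -m crank '[{"offset":[-0.004,0,0],"twist":[0,0,0]},{"offset":[-0.008,0,-0.001],"twist":[0,0,0]},{"offset":[-0.012,0,-0.001],"twist":[0,0,0]}]'; python3 -c "
from h import *
edge()"
```

```text
t: 7.48
tool_pos: [0.4824, -0.013, 0.0437]
tool_rot: [-0.058, -3.12, 0.009]
contact_force: [-27.4, -12.3, 17.2]
opening: 0.0
grip_force: 13.7
t: 7.85
tool_pos: [0.4949, -0.0132, 0.0437]
tool_rot: [-0.059, -3.122, 0.008]
contact_force: [-22.8, -10.0, 9.1]
opening: -0.0
grip_force: 11.3
rel yaw deg 2.94 mid bumper x -0.0566 left -0.0605 right -0.0528 n 28
```

```bash
python3 -m crank '[{"offset":[-0.004,0,-0.001],"twist":[0,0,0]},{"offset":[-0.008,0,-0.002],"twist":[0,0,0]},{"offset":[-0.011,0,-0.002],"twist":[0,0,0]},{"offset":[-0.011,0,-0.002],"twist":[0,0,0]}]';  python3 -m crank '[{"offset":[0.025,0,0.004],"twist":[0,0,0]},{"offset":[0.035,0,0.004],"twist":[0,1,0]}]'; python3 -c "
from h import *
im=edge()
v=cv2.resize(im[110:250,160:330],(728,600),interpolation=2);cv2.imwrite('pics/t5.png',cv2.cvtColor(v,cv2.COLOR_RGB2BGR))"
```

```text
t: 8.4
tool_pos: [0.5075, -0.0122, 0.0444]
tool_rot: [-0.06, -3.128, 0.003]
contact_force: [-10.5, -4.7, -4.6]
opening: -0.0
grip_force: 4.9
t: 8.65
tool_pos: [0.4772, -0.0101, 0.0439]
tool_rot: [-0.061, -3.123, -0.001]
contact_force: [-0.2, -0.0, 0.2]
opening: 0.0001
grip_force: 0.0
rel yaw deg 4.57 mid bumper x -0.0465 left -0.0524 right -0.0405 n 26
```

View pics/t5.png

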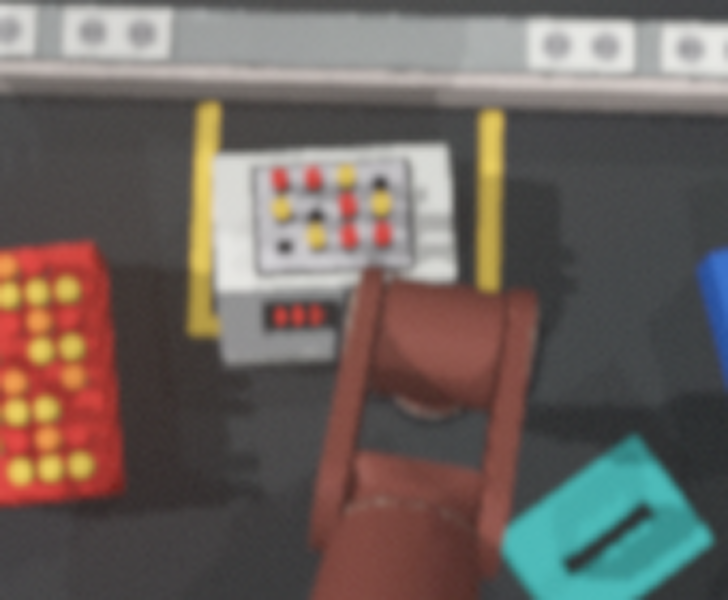

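```bash
python3 -m crank '[{"offset":[-0.008,-0.003,0.004],"twist":[0,0,0]},{"offset":[-0.018,-0.003,0.004],"twist":[0,0,0]},{"offset":[-0.024,-0.003,0.004],"twist":[0,0,0]},{"offset":[-0.028,-0.003,0.003],"twist":[0,0,0]},{"offset":[-0.032,-0.003,0.001],"twist":[0,0,0]},{"offset":[-0.036,-0.003,-0.001],"twist":[0,0,0]},{"offset":[-0.039,-0.003,-0.002],"twist":[0,0,0]},{"offset":[-0.039,-0.003,-0.003],"twist":[0,0,0]}]'; python3 -c "
from h import *
edge()"
```

```text
t: 9.7
tool_pos: [0.5119, -0.0149, 0.043]
tool_rot: [-0.059, -3.112, 0.0]
contact_force: [-7.7, -2.2, -5.6]
opening: 0.0
grip_force: 4.2
rel yaw deg 6.18 mid bumper x -0.0428 left -0.0509 right -0.0348 n 25
```

```bash
python3 -m crank '[{"offset":[0.030,0,0.003],"twist":[0,0,0]},{"offset":[0.035,0.05,0.003],"twist":[0,0,0]},{"offset":[0.035,0.10,0.003],"twist":[0,0,0]},{"offset":[0.032,0.149,0.003],"twist":[0,0,0]}]'; python3 -c "
from h import *
print(get_obs()['tool_pos']); goto(.482,.135,.038,PSI); edge()"
```

```text
t: 10.25
tool_pos: [0.4914, 0.1368, 0.0448]
tool_rot: [-0.061, -3.127, -0.001]
contact_force: [0.3, -0.9, 0.0]
opening: 0.0003
grip_force: 0.0
[0.49135223 0.13681779 0.04484151]
offset [ 0.0092 -0.0022  0.007 ] twist [ 0.01 -0.83 -0.01]
rel yaw deg 6.37 mid bumper x -0.0427 left -0.0510 right -0.0343 n 25
```

```bash
python3 -m crank '[{"offset":[0.008,-0.002,0.006],"twist":[0,-0.8,0]},{"offset":[0.008,-0.002,0.006],"twist":[0,-0.8,0]},{"offset":[0.0,-0.002,0.006],"twist":[0,-0.8,0]},{"offset":[-0.006,-0.002,0.006],"twist":[0,-0.8,0]},{"offset":[-0.011,-0.002,0.005],"twist":[0,-0.8,0]},{"offset":[-0.015,-0.002,0.004],"twist":[0,-0.8,0]},{"offset":[-0.019,-0.002,0.002],"twist":[0,-0.8,0]},{"offset":[-0.023,-0.002,0],"twist":[0,-0.8,0]},{"offset":[-0.027,-0.002,-0.002],"twist":[0,-0.8,0]},{"offset":[-0.031,-0.002,-0.003],"twist":[0,-0.8,0]}]'; python3 -m crank '[{"offset":[-0.004,0,0],"twist":[0,0,0]},{"offset":[-0.008,0,0],"twist":[0,0,0]},{"offset":[-0.012,0,0],"twist":[0,0,0]},{"offset":[-0.016,0,0],"twist":[0,0,0]}]'; python3 -c "
from h import *
edge()"
```

```text
t: 11.55
tool_pos: [0.5157, 0.1328, 0.0424]
tool_rot: [-0.061, -3.123, -0.002]
contact_force: [-10.5, 4.5, -6.3]
opening: -0.0
grip_force: 5.2
t: 12.05
tool_pos: [0.5304, 0.1335, 0.0422]
tool_rot: [-0.061, -3.12, -0.006]
contact_force: [-13.8, 8.5, -2.3]
opening: -0.0003
grip_force: 7.3
rel yaw deg 1.19 mid bumper x -0.0273 left -0.0288 right -0.0257 n 24
```

```bash
python3 - <<'E'
s=open('h.py').read()
s=s.replace("d=np.diff(g[138:175,c])","r0=int(round(131.3+(c-150)*.028)); d=np.diff(g[r0:175,c])").replace("138+i+.5+sub","r0+i+.5+sub")
open('h.py','w').write(s)
E
python3 -m crank '[{"offset":[-0.004,0,0],"twist":[0,0,0]},{"offset":[-0.008,0,0],"twist":[0,0,0]},{"offset":[-0.012,0,0],"twist":[0,0,0]},{"offset":[-0.016,0,0],"twist":[0,0,0]},{"offset":[-0.019,0,0],"twist":[0,0,0]},{"offset":[-0.019,0,0],"twist":[0,0,0]}]'; python3 -c "
from h import *
edge()"
```

```text
t: 12.85
tool_pos: [0.5503, 0.1329, 0.0423]
tool_rot: [-0.061, -3.122, -0.006]
contact_force: [-11.9, 8.7, -3.5]
opening: 0.0002
grip_force: 6.1
rel yaw deg -2.75 mid bumper x -0.0131 left -0.0095 right -0.0167 n 22
```

```bash
python3 -m crank '[{"offset":[-0.004,0,0],"twist":[0,0,0]},{"offset":[-0.006,0,0],"twist":[0,0,0]},{"offset":[-0.006,0,0],"twist":[0,0,0]}]'; python3 -m crank '[{"offset":[0.03,0,0.003],"twist":[0,0,0]},{"offset":[0.04,-0.05,0.003],"twist":[0,-0.8,0]},{"offset":[0.04,-0.10,0.003],"twist":[0,-0.8,0]},{"offset":[0.04,-0.145,0.003],"twist":[0,-0.8,0]},{"offset":[0.04,-0.145,0.003],"twist":[0,-0.8,0]}]';python3 -c "
from h import *
im=edge(); print(get_obs()['tool_pos'])
v=cv2.resize(im[110:250,160:330],(728,600),interpolation=2);cv2.imwrite('pics/t6.png',cv2.cvtColor(v,cv2.COLOR_RGB2BGR))"
```

```text
t: 13.28
tool_pos: [0.5561, 0.1327, 0.0423]
tool_rot: [-0.061, -3.122, -0.006]
contact_force: [-12.3, 8.8, -3.3]
opening: 0.0001
grip_force: 6.6
t: 13.9
tool_pos: [0.518, -0.0154, 0.0444]
tool_rot: [0.068, 3.128, -0.001]
contact_force: [0.4, 0.8, -0.1]
opening: -0.0001
grip_force: 0.0
rel yaw deg 32.75 mid bumper x -0.0605 left -0.1010 right -0.0199 n 24
[ 0.51784412 -0.01395305  0.0441591 ]
```

View pics/t6.png

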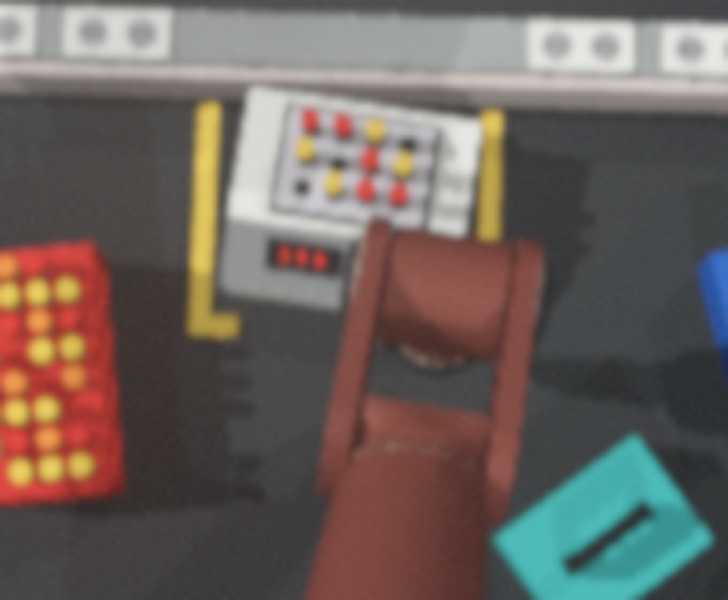

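```bash
cat >> h.py <<'E'
def corners(pl_,pr_,z=.075):
    P=onz("top",[pl_,pr_],z)[:,:2]; p,_=place(); X=np.array([np.cos(PSI),np.sin(PSI)]);Y=np.array([-X[1],X[0]])
    d=P[0]-P[1]; th=np.arctan2(-d[0],d[1]); m=P.mean(0); a=np.array([np.cos(th),np.sin(th)]); b=np.array([-a[1],a[0]])
    O=m-.08*a; f=lambda q:((q-p)@X).round(4)
    print("width",np.hypot(*d).round(4),"rel yaw",np.degrees(th-PSI).round(2),"O",O.round(4),"y in place",((O-p)@Y).round(4),"bumpers L R",f(O+.092*a+.075*b),f(O+.092*a-.075*b))
    return O,a,b
E
python3 - <<'E'
from h import *
s=600/140
O,a,b=corners((160+250/s,110+88/s),(160+483/s,110+120/s)); print("face",O-.08*a-.078*b, "left", O-.08*a+.078*b)
E
```

```text
width 0.1906 rel yaw -6.1 O [0.6317 0.049 ] y in place -0.0082 bumpers L R -0.0031 -0.019
face [ 0.54124846 -0.01660894] left [0.56384767 0.13774545]
```

```bash
python3 -m crank '[{"offset":[0.004,-0.002,0.005],"twist":[0,0,0]},{"offset":[0.004,-0.002,0.005],"twist":[0,0,0]},{"offset":[-0.004,-0.002,0.005],"twist":[0,0,0]},{"offset":[-0.009,-0.002,0.004],"twist":[0,0,0]},{"offset":[-0.013,-0.002,0.003],"twist":[0,0,0]},{"offset":[-0.017,-0.002,0.001],"twist":[0,0,0]},{"offset":[-0.021,-0.002,-0.001],"twist":[0,0,0]},{"offset":[-0.025,-0.002,-0.002],"twist":[0,0,0]},{"offset":[-0.029,-0.002,-0.003],"twist":[0,0,0]}]'; python3 -m crank '[{"offset":[-0.003,0,0],"twist":[0,0,0]},{"offset":[-0.005,0,0],"twist":[0,0,0]}]'
```

```text
t: 15.08
tool_pos: [0.5359, -0.0171, 0.0417]
tool_rot: [-0.059, -3.126, 0.006]
contact_force: [-23.9, -10.5, -1.3]
opening: -0.0001
grip_force: 11.3
t: 15.32
tool_pos: [0.5384, -0.0184, 0.0415]
tool_rot: [-0.059, -3.119, 0.009]
contact_force: [-33.9, -13.3, 9.6]
opening: 0.0001
grip_force: 16.0
```

```bash
python3 -m crank '[{"offset":[-0.003,0,-0.002],"twist":[0,0,0]},{"offset":[-0.006,0,-0.003],"twist":[0,0,0]},{"offset":[-0.009,0,-0.003],"twist":[0,0,0]}]';python3 -m crank '[{"offset":[-0.003,0,0],"twist":[0,0,0]},{"offset":[-0.006,0,0],"twist":[0,0,0]}]'
```

```text
t: 15.7
tool_pos: [0.5514, -0.0181, 0.0449]
tool_rot: [-0.059, -3.131, 0.006]
contact_force: [-20.6, -8.9, -1.3]
opening: -0.0
grip_force: 10.4
t: 15.95
tool_pos: [0.5523, -0.0185, 0.0447]
tool_rot: [-0.058, -3.116, 0.007]
contact_force: [-42.3, -10.0, 16.5]
opening: 0.0001
grip_force: 20.7
```

```bash
python3 -m crank '[{"offset":[0.02,0,0.0],"twist":[0,0,0]},{"offset":[0.05,-0.01,-0.05],"twist":[0,0,0]},{"offset":[0.05,-0.07,-0.10],"twist":[0,0,0]},{"offset":[0.05,-0.13,-0.15],"twist":[0,0,0]},{"offset":[0.05,-0.18,-0.17],"twist":[0,0,0]},{"offset":[0.05,-0.18,-0.17],"twist":[0,0,0]}]' 1;python3 -c "
from h import *
im=get_image('top')
v=cv2.resize(im[110:250,160:330],(728,600),interpolation=2);cv2.imwrite('pics/t7.png',cv2.cvtColor(v,cv2.COLOR_RGB2BGR))"
```

```text
t: 16.7
tool_pos: [0.5082, -0.1976, 0.2232]
tool_rot: [0.065, 3.124, -0.005]
contact_force: [0.5, 0.8, -1.3]
opening: 0.0854
grip_force: 0.0
```

View pics/t7.png

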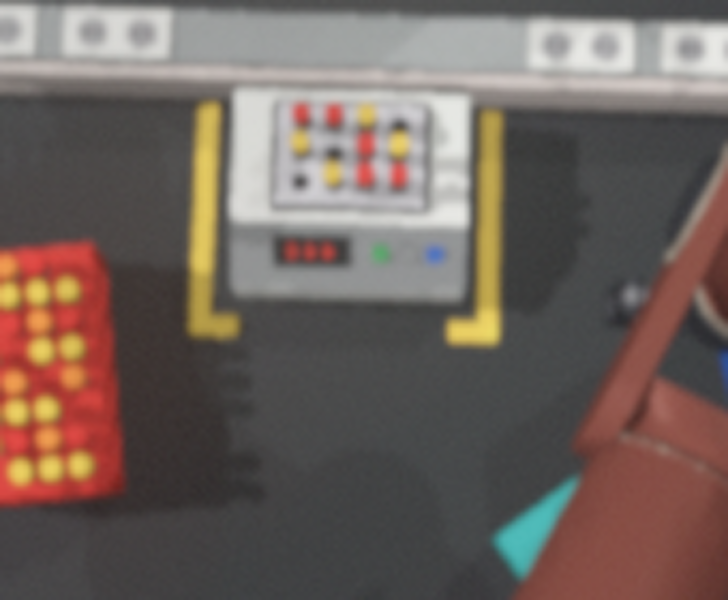

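Run:
```python
from h import *
s=600/140
corners((160+232/s,110+88/s),(160+470/s,110+96/s)); corners((160+231/s,110+295/s),(160+468/s,110+301/s),.05)
print(get_obs()['q']); goto(.51,-.302,.25,.2)
```

```text
width 0.1931 rel yaw 0.0 O [0.641  0.0529] y in place -0.0039 bumpers L R -0.0013 -0.0013
width 0.1921 rel yaw 0.37 O [0.4758 0.0548] y in place -0.0085 bumpers L R -0.167 -0.1661
[-0.51098216 -0.14406066  1.81684032  0.00436698  1.45241046 -2.04029815]
offset [-0.0066 -0.1035 -0.0263] twist [ -0.32   0.92 -13.86]
```

```bash
python3 -m crank '[{"offset":[-0.04,-0.05,-0.025],"twist":[0,1,-7]},{"offset":[-0.085,-0.103,-0.025],"twist":[0,1,-14]},{"offset":[-0.085,-0.103,-0.025],"twist":[0,1,-14]},{"offset":[-0.085,-0.103,-0.025],"twist":[0,1,-14]},{"offset":[-0.085,-0.103,-0.025],"twist":[0,1,-14]}]';python3 -c "
from h import *
o=get_obs(); im=get_image('wrist'); print(o['tool_pos'],o['tool_rot'])
cv2.imwrite('pics/w8.png',cv2.cvtColor(im,cv2.COLOR_RGB2BGR))
M=wristM(o); np.save('M8.npy',M)
h=cv2.cvtColor(im,cv2.COLOR_RGB2HSV); blue=cv2.inRange(h,(105,120,60),(125,255,255))
print(proj('wrist',[.5256,-.300,.095],M), blue.sum()/255)
"
```

```text
t: 17.38
tool_pos: [0.5874, -0.299, 0.2454]
tool_rot: [0.323, -3.119, 0.0]
contact_force: [0.2, 0.4, -0.8]
opening: 0.0857
grip_force: 0.0
[ 0.5874435  -0.29898669  0.24536953] [ 3.23409596e-01 -3.11864352e+00  3.34386843e-04]
[[266.93097854 123.74375419]] 11164.0
```

View pics/w8.png

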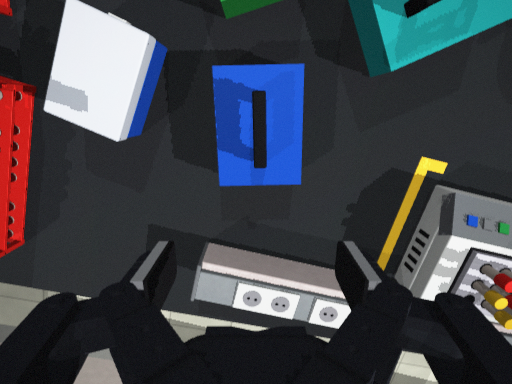

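The wrist view shows the blue hood with its handle bar from (259,91) to (260,168), running up-down in the image. It is well aligned with the tool.

Run:
```python
from h import *
M=np.load('M8.npy')
P=onz('wrist',[(259,91),(260,168)],.095,M); d=P[0]-P[1]; print(P,np.hypot(*d[:2])); c=P.mean(0); yaw=np.arctan2(-d[1],-d[0]) ; print(yaw)
goto(c[0],c[1],.15,.2); goto(c[0],c[1],.069,.2)
```

```text
[[ 0.4959102  -0.31478951  0.095     ]
 [ 0.5730382  -0.29722074  0.095     ]] 0.07910366477773265
0.22396562841561346
offset [0.0527 0.0041 0.0961] twist [-0.01 -0.33  0.39]
offset [0.0522 0.0041 0.1771] twist [-0.01 -0.33  0.39]
```

```bash
python3 -m crank '[{"offset":[0.055,0.005,0.03],"twist":[0,-0.3,-0.8]},{"offset":[0.055,0.005,0.06],"twist":[0,-0.3,-0.8]},{"offset":[0.055,0.005,0.10],"twist":[0,-0.3,-0.8]},{"offset":[0.055,0.005,0.14],"twist":[0,-0.3,-0.8]},{"offset":[0.055,0.005,0.165],"twist":[0,-0.3,-0.8]},{"offset":[0.055,0.005,0.177],"twist":[0,-0.3,-0.8]},{"offset":[0.055,0.005,0.177],"twist":[0,-0.3,-0.8]}]'; python3 -c "
from h import *
goto(.533,-.3045,.069,.215)"
```

```text
t: 18.3
tool_pos: [0.5318, -0.3066, 0.0691]
tool_rot: [0.345, -3.122, 0.0]
contact_force: [-0.2, -0.2, 0.4]
opening: 0.085
grip_force: 0.0
offset [-0.0017  0.0018  0.0001] twist [-0.01 -0.04  0.29]
```

```bash
python3 -m crank '[{"offset":[0,0,0],"twist":[0,0,0]},{"offset":[0,0,0],"twist":[0,0,0]},{"offset":[0,0,0],"twist":[0,0,0]},{"offset":[0,0,0],"twist":[0,0,0]},{"offset":[0,0,0],"twist":[0,0,0]},{"offset":[0,0,0],"twist":[0,0,0]}]' 0 60;  python3 -m crank '[{"offset":[0,0,-0.01],"twist":[0,0,0]},{"offset":[0,0,-0.03],"twist":[0,0,0]},{"offset":[0,0,-0.06],"twist":[0,0,0]},{"offset":[0,0,-0.1],"twist":[0,0,0]},{"offset":[0,0,-0.14],"twist":[0,0,0]},{"offset":[0,0,-0.18],"twist":[0,0,0]},{"offset":[0,0,-0.19],"twist":[0,0,0]},{"offset":[0,0,-0.19],"twist":[0,0,0]}]'; python3 -c "
from h import *
a=get_obs()
goto(.62,.05,.26,-.04-np.pi/2)"
```

```text
t: 19.05
tool_pos: [0.5323, -0.3073, 0.0695]
tool_rot: [-0.344, 3.123, -0.001]
contact_force: [-1.3, 1.7, 3.2]
opening: 0.0131
grip_force: 61.0
t: 20.05
tool_pos: [0.5322, -0.3073, 0.2597]
tool_rot: [-0.344, 3.122, -0.003]
contact_force: [0.4, 0.1, -3.9]
opening: 0.013
grip_force: 60.4
offset [-0.1635  0.3296 -0.0008] twist [-4.0000e-02  1.1000e-01  1.0487e+02]
```

```bash
python3 -m crank '[{"offset":[-0.015,0.02,0],"twist":[0,0,10]},{"offset":[-0.03,0.05,0],"twist":[0,0,20]},{"offset":[-0.045,0.08,0],"twist":[0,0,30]},{"offset":[-0.06,0.11,0],"twist":[0,0,40]},{"offset":[-0.075,0.14,0],"twist":[0,0,50]},{"offset":[-0.09,0.17,0],"twist":[0,0,60]},{"offset":[-0.105,0.20,0],"twist":[0,0,70]},{"offset":[-0.12,0.23,0],"twist":[0,0,80]},{"offset":[-0.135,0.26,0],"twist":[0,0,90]},{"offset":[-0.15,0.29,0],"twist":[0,0,100]},{"offset":[-0.16,0.315,0],"twist":[0,0,105]},{"offset":[-0.163,0.33,0],"twist":[0,0,105]},{"offset":[-0.163,0.33,0],"twist":[0,0,105]}]'
python3 - <<'E'
from h import *
s=600/140
f=lambda u,v:(160+u/s,110+v/s)
B=onz("top",[f(275,100),f(428,106),f(425,210),f(273,205)],.083); print("block",B,B.mean(0))
o=get_obs(); print(o['tool_pos'],o['tool_rot']); goto(.667,.052,.26,-.04-np.pi/2)
a=get_image("scene")[70:250,200:440]; b=get_image("wrist")
v=np.hstack([cv2.resize(a,(480,360),interpolation=2),cv2.resize(b,(320,360))])
cv2.imwrite('pics/p9.png',cv2.cvtColor(v,cv2.COLOR_RGB2BGR))
E
```

```text
t: 21.68
tool_pos: [0.6185, 0.0509, 0.2572]
tool_rot: [-2.264, -2.176, 0.005]
contact_force: [-0.6, -0.1, -2.8]
opening: 0.0128
grip_force: 60.3
block [[ 0.71215706  0.11090021  0.083     ]
 [ 0.70663186 -0.01223809  0.083     ]
 [ 0.62090259 -0.00889786  0.083     ]
 [ 0.62567329  0.11221342  0.083     ]] [0.6663412  0.05049442 0.083     ]
[0.6185201  0.05085112 0.25715383] [-2.26418014 -2.17612422  0.00450956]
offset [ 0.0031  0.0484 -0.003 ] twist [-0.16  0.07  0.02]
```

View pics/p9.png

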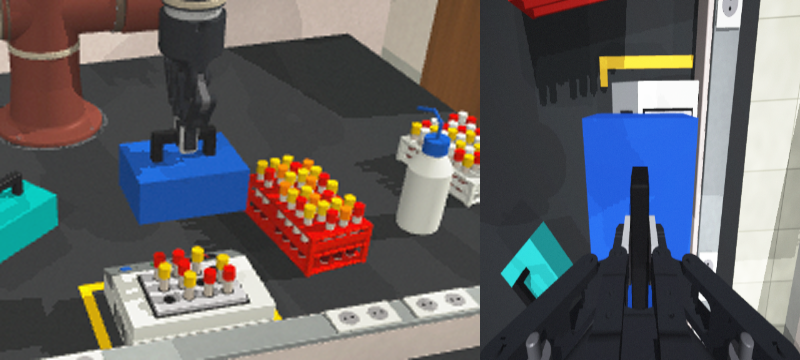

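Run:
```python
from h import *
M=get_calibration('wrist')['tool_from_camera']
print(proj('wrist',[[.069,.051,.011],[.069,-.051,.011],[.040,0,-.026],[.073,.051,.011],[.065,.051,.011],[.044,0,-.026]],M))
im=get_image('wrist').astype(int); h=cv2.cvtColor(im.astype(np.uint8),cv2.COLOR_RGB2HSV); m=cv2.inRange(h,(105,120,60),(125,255,255))>0
for c in (190,220,300,330):
    r=np.where(m[90:300,c])[0]; print(c,r.min()+90)
for r in (140,160): 
    c=np.where(m[r])[0]; print(r,c.min(),c.max())
g=im.sum(2); print(g[165:200,256])
```

```text
[[350.55309836 119.03192302]
 [163.10697278 119.11235354]
 [257.25030877 189.81622599]
 [351.31738549 111.37167669]
 [349.80093627 126.57064339]
 [257.26526627 181.16350032]]
190 121
220 121
300 121
330 122
140 164 347
160 166 345
[379 377 380 371 370 352 357 354 358 355 362 357 259  80  63  71  79  83
  82  70  87  82  87  90  79  89  69  82  81  75  79  98 120 122 130]
```

```bash
python3 -m crank '[{"offset":[0.001,0.025,0],"twist":[-0.2,0,0]},{"offset":[0.001,0.0485,0],"twist":[-0.2,0,0]},{"offset":[0.001,0.0485,0],"twist":[-0.2,0,0]},{"offset":[0.001,0.0485,0],"twist":[-0.2,0,0]},{"offset":[0.001,0.0485,0.02],"twist":[-0.2,0,0]},{"offset":[0.001,0.0485,0.04],"twist":[-0.2,0,0]},{"offset":[0.001,0.0485,0.06],"twist":[-0.2,0,0]},{"offset":[0.001,0.0485,0.075],"twist":[-0.2,0,0]},{"offset":[0.001,0.0485,0.09],"twist":[-0.2,0,0]},{"offset":[0.001,0.0485,0.09],"twist":[-0.2,0,0]}]'
python3 - <<'E'
from h import *
goto(.667,.050,.1445,-.04-np.pi/2)
a=get_image("scene")[110:290,200:440]; b=get_image("top")[110:250,160:330]
v=np.hstack([cv2.resize(a,(480,360),interpolation=2),cv2.resize(b,(320,360))])
cv2.imwrite('pics/p10.png',cv2.cvtColor(v,cv2.COLOR_RGB2BGR))
E
```

```text
t: 23.08
tool_pos: [0.6669, 0.0493, 0.1668]
tool_rot: [2.267, 2.174, -0.001]
contact_force: [0.0, 0.4, -1.9]
opening: 0.0129
grip_force: 60.2
offset [0.0007 0.0001 0.0223] twist [ 0.01  0.05 -0.12]
```

View pics/p10.png

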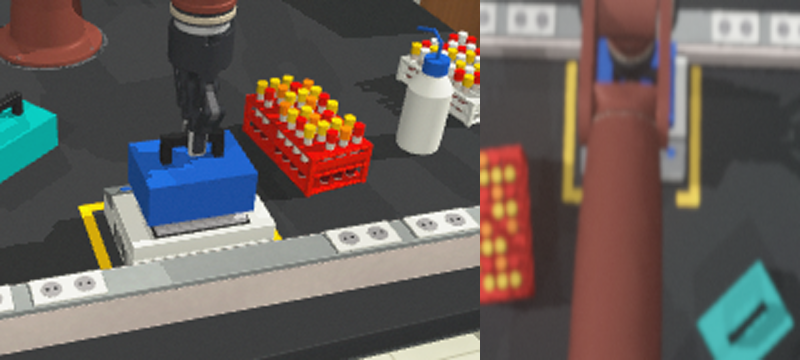

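The hood sits squarely over the tubes with its rim just above the block (scene panel around (190,190)). Next is a slow descent with a force check.

```bash
python3 -m crank '[{"offset":[0.0007,0,0.004],"twist":[0,0,0]},{"offset":[0.0007,0,0.008],"twist":[0,0,0]},{"offset":[0.0007,0,0.012],"twist":[0,0,0]},{"offset":[0.0007,0,0.015],"twist":[0,0,0]},{"offset":[0.0007,0,0.017],"twist":[0,0,0]}]';python3 -m crank '[{"offset":[0,0,0.002],"twist":[0,0,0]},{"offset":[0,0,0.004],"twist":[0,0,0]},{"offset":[0,0,0.005],"twist":[0,0,0]},{"offset":[0,0,0.005],"twist":[0,0,0]}]'
```

```text
t: 23.8
tool_pos: [0.6678, 0.0499, 0.1516]
tool_rot: [2.266, 2.172, 0.002]
contact_force: [-0.5, -0.0, -2.8]
opening: 0.013
grip_force: 60.3
t: 24.3
tool_pos: [0.6679, 0.0499, 0.1468]
tool_rot: [2.266, 2.172, 0.003]
contact_force: [-0.8, -0.7, -2.4]
opening: 0.0129
grip_force: 60.3
```

```bash
python3 -m crank '[{"offset":[0,0,0.001],"twist":[0,0,0]},{"offset":[0,0,0.002],"twist":[0,0,0]},{"offset":[0,0,0.003],"twist":[0,0,0]},{"offset":[0,0,0.003],"twist":[0,0,0]}]'
```

```text
t: 24.8
tool_pos: [0.6684, 0.0498, 0.1447]
tool_rot: [2.265, 2.171, 0.004]
contact_force: [-0.3, -0.2, -0.3]
opening: 0.0126
grip_force: 60.7
```

```bash
python3 -m crank '[{"offset":[0,0,0.001],"twist":[0,0,0]},{"offset":[0,0,0.0015],"twist":[0,0,0]}]'; python3 -m crank '[{"offset":[0,0,0],"twist":[0,0,0]},{"offset":[0,0,0],"twist":[0,0,0]},{"offset":[0,0,0],"twist":[0,0,0]},{"offset":[0,0,0],"twist":[0,0,0]},{"offset":[0,0,0],"twist":[0,0,0]}]' 0.6; python3 -m crank '[{"offset":[0,0,-0.01],"twist":[0,0,0]},{"offset":[0,0,-0.03],"twist":[0,0,0]},{"offset":[0,0,-0.07],"twist":[0,0,0]},{"offset":[0,0,-0.12],"twist":[0,0,0]},{"offset":[0,-0.06,-0.15],"twist":[0,0,0]},{"offset":[0,-0.12,-0.15],"twist":[0,0,0]},{"offset":[0,-0.18,-0.15],"twist":[0,0,0]},{"offset":[0,-0.22,-0.15],"twist":[0,0,0]},{"offset":[0,-0.22,-0.15],"twist":[0,0,0]}]'
python3 - <<'E'
from h import *
a=get_image("scene")[110:290,200:440]; b=get_image("top")[110:250,160:330]
v=np.hstack([cv2.resize(a,(480,360),interpolation=2),cv2.resize(b,(320,360))])
cv2.imwrite('pics/p11.png',cv2.cvtColor(v,cv2.COLOR_RGB2BGR))
E
```

```text
t: 25.05
tool_pos: [0.669, 0.0498, 0.1443]
tool_rot: [2.264, 2.171, 0.006]
contact_force: [0.8, -0.1, 6.1]
opening: 0.0127
grip_force: 61.6
t: 25.68
tool_pos: [0.6679, 0.0499, 0.1423]
tool_rot: [2.266, 2.172, 0.003]
contact_force: [0.3, 0.6, -0.1]
opening: 0.0511
grip_force: 0.0
t: 26.8
tool_pos: [0.4464, 0.0596, 0.294]
tool_rot: [2.263, 2.17, 0.008]
contact_force: [0.4, 0.5, -0.1]
opening: 0.0509
grip_force: 0.0
```

View pics/p11.png

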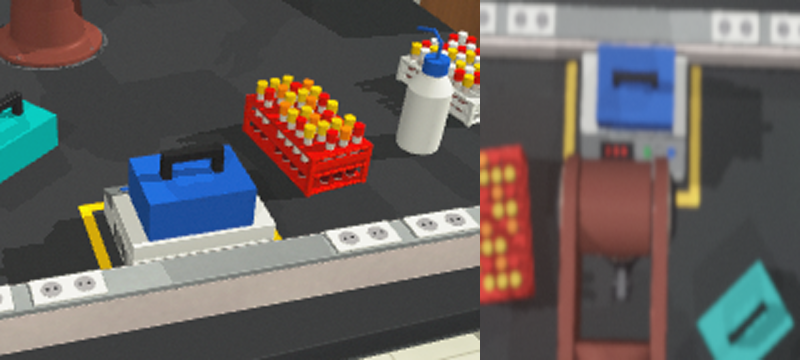

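The hood sits flat on the deck over the tubes and the heater is still home against the trunking. The arm is clear.

```bash
python3 -c "
from station import *
print(finish_job())"
```

```text
the job is handed in; nothing more can be done
None
```

The heater stands home and square between the tapes, the blue hood rests fully down over the tubes and is released, and the job is handed in at about 27 s of robot time; no verdict came back.

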